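# Find the hidden release tile and open the cupboard

## Task

One of the five blue tiles set flush in the top of the small cupboard is a hidden door release: feel along the tiles with the fingertips until you find the one that gives, and press it down until the cupboard door springs ajar. Then push the door wide open from behind with a fingertip, to about a right angle, and come away, leaving it open. Grip nothing, and leave the spoon, cooker, lid, jar, mug and ladle where they are.

Things in the scene. Friction and masses are not known exactly. Their poses are not given: they have to be found in the camera images.
- cupboard: Small fixed wooden cupboard, 220 deep (x) by 340 wide (y) by 210 mm high; origin at the centre of its underside, z up, front faces its own -x, towards the robot. Its left part (own +y) is closed by a green swing door without a handle, its right part is an open niche.
- tile_row (a point): Centre of the row of five blue tiles, on their upper face, 210 mm above the work surface and level with the cupboard's top; axes as the cupboard's. Each tile is 69 mm (own x) by 55 mm (own y); their centres lie at own y = -116, -58, 0, 58 and 116 mm. They look alike: four are solid, one (a different one each time) is the release plate, which sinks up to 10 mm under about 2 N rising to 4.5 N and comes up again when let go. Pressed more than about 7 mm it frees the door.
- catch (a joint): Travel of the release tile, in m: 0 flush, 0.010 fully down.
- door_hinge (a point): Point on the door's upright hinge axis, at the front left corner of the cupboard, 205 mm above the work surface; axes as the cupboard's. The door is 200 mm wide, running from the hinge towards own -y when shut, 12 mm thick, its top edge 203 mm above the work surface, its bottom edge 17 mm. Near its free edge, within 10 mm, a small catch lip stands 30 mm off its back.
- door (a joint): Door angle in rad: 0 shut and latched, grows as the free edge swings out towards the robot (own -x), limit 1.75. Once freed, a spring plunger pushes it out to about 0.7 to 0.9 rad; from there it stays wherever it is left (light friction).
- spoon: Wooden spoon, 245 mm long and 10 mm high, lying across the back of the cupboard's top, behind the tiles, its length along the row.
- cooker: Empty open steel pressure cooker, 220 mm across, 150 mm high, two black side handles; origin under its centre.
- cooker_lid: Aluminium lid, 224 mm across, 47 mm high with its knob, lying on the work surface; origin under its centre.
- jar: Glass storage jar, 90 mm across, 160 mm high; origin under its centre.
- mug: White mug, 84 mm across, 85 mm high; origin under its centre.
- ladle: Red plastic ladle lying on the work surface, bowl 90 mm across and 32 mm high with its origin under the bowl's centre, handle 260 mm long towards own -x.

How it is judged:
By the outcome, as a careful person would: the job done as asked, in the order asked, and still so for the second after the job is handed in, with the robot touching nothing.
It also fails if it takes over 61 s, if anything falls off the work surface, if the arm or the gripper's body presses on something with over 40 N, if the wrist force passes 120 N, or if a joint passes its speed limit or range.

## Robot

A 7-joint arm with a two-finger parallel gripper is mounted at the origin on the work surface. World frame = base frame: x ahead of the robot, y to its left, z up, the work surface at z = 0. Lengths are in mm, angles in rad, forces in N, time in s.
With the tool pointing down it reaches from about 400 to 875 mm from the base axis. Payload 4.4 kg.
Tool frame: the origin (TCP) lies on the centre line of the jaws, within the pads' length; the fingertips stand 25 mm ahead of it and the grasp point (between the pads) lies 6 mm ahead of it (ctrl.finger_overhang is the distance from the TCP to the fingertips, in mm); z points along the fingers, y is the line along which they close (so a half turn about z gives the same grasp; the last joint's range is limited). The gripper opens to 85 mm and grips with 20 to 120 N. Pads are 22 mm wide; open, the fingers measure 114 mm over their backs; the gripper's body (76 mm by 85 mm) begins 54 mm behind the grasp point. The pads swing forward as they close: fully open they stand 13 mm farther back than shut.
Start: joints at [-1.298, 0.628, 0.038, 1.517, -0.027, 0.996, -0.02], TCP at [216.009, 613.072, 256.313] pointing down, gripper open.
Joint ranges: [-3.06, 3.06], [-0.37, 2.12], [-1.25, 1.32], [0.18, 2.47], [-1.1, 4.24], [0.23, 1.98], [-2.94, 2.94]. Speed limits (rad/s): [2.57, 2.57, 3.14, 3.14, 3.14, 3.14, 3.14].

## Interface

Orientations are given as [roll, pitch, yaw] about the fixed x, y, z axes, in that order (R = Rz(yaw) Ry(pitch) Rx(roll)).
In Python, from cell import ctrl gives the robot as it stands. The module is installed in compiled form; this text tells all that it offers.
- The arm moves only by the tool play_rows, never from a script. Its argument "targets" is a list of rows, each a list of 5 numbers: the closure, from 0 (fully open) to 1 (shut), then the shift along the tool's x, y, z in cm, then the turn about the tool's z in degrees. In form: [[gripper, dx, dy, dz, spin], ...]. A call has 1 to 10 rows; each row is the pose to reach, as a shift and turn from the pose commanded when the call began, along the tool's axes at that moment; what a row does not reach only later rows make up. A row lasts 1/10 s, in which the tool goes at most 50 mm and 8.59 degrees, less where a joint would pass 70% of its speed; a pose out of reach is approached as far as the arm can. A call with a gripper value outside its range is refused whole. The fingers move at their own pace and stop on an object; the grip force is fixed at half the most. Time passes only in rows, so rows that repeat a pose let the fingers close. It gives the time, the measured TCP pose, the force, the opening and the grip force at its end, in the units of the state.
- ctrl.read_state(): the state, without advancing time (a new reading comes with each control period).
- ctrl.get_image(name): name is "side" or "top"; returns (picture, depth): 384x512x3 uint8, red, green, blue; 384x512 float32, mm along the optical axis (not along the pixel's ray), 0 where there is no reading.
- ctrl.calibration(name): a dict with "vfov" (degrees; the focal length in pixels is half the picture's height over the tangent of half this angle, whatever the lens; pixels are square), "cx", "cy" (the principal point, pixels), "extrinsics" (4x4, takes a point from camera to world coordinates). Camera axes: x right, y down, z forward; pixel columns grow to the right and rows downward; lengths in mm; the calibration is good to about 2 mm. A picture is of the moment at which its call begins. calibration takes no time and is no camera call.
- ctrl.finish_job(): hands the job in; it is judged then, once.
Trained networks look in the newest picture that a camera, given by its name, has taken for a name from the list of things; names that differ only in an ending like _2 or _b are one class to them, and where a whole thing is asked for, a point or a joint stands for the part that bears it (a point fixed in the world has none). Each returns a list of dicts, best first, with "confidence" (0 to 1); they miss things now and then, are a little off and sometimes report something else, mostly with a low value. They report only what shows in the picture. A call takes as long as a camera call.
- ctrl.search_frame(camera, name): "bbox" ([left, top, right, bottom] in pixels, round what is visible of it).
- ctrl.trace(camera, name): "pixels" (384x512 bool, what is visible of it) and "bbox" ([left, top, right, bottom] in pixels, round what is visible of it).
The state is a dict: "clock": time; "qpos": joint angles; "qd": joint speeds; "tau": joint torques, N m; "eef_pos": TCP position; "tool_rot": TCP orientation; "force": force on the tool from outside, world axes, zero at the start; "torque": the same for the moment, N m; "width": finger opening in mm; "gripper_force": force on a finger pad.
Only numpy, scipy, OpenCV 4.12 (cv2) and the standard library are available. Lean on these libraries where they do the work, as an engineer would, in place of code of your own. Each camera call takes 0.05 s, during which the arm holds its last target. There are 200 camera calls.

## Working session

There is one attempt and no reset: what is moved stays moved. The work goes in short steps, Python scripts to look and compute and a tool call to move; the robot and the scene stay as the last step left them, time stands still between calls to the robot, and variables do not carry over. Pictures are saved under pics/ and viewed, at most 10 in all, crops included, and the job is handed in when it is done.

Besides the shell and the picture viewer there is one more tool, called after "Request:" by a JSON object that holds its "method" and its "body". play_rows: Moves the arm, as the interface text tells. Its arguments: {"type":"object","properties":{"targets":{"type":"array"}},"required":["targets"]}

```bash
mkdir -p pics; cat > h.py <<'E'
import numpy as np, cv2
from cell import ctrl
from scipy.spatial.transform import Rotation as R
def world(cam,depth):
    c=ctrl.calibration(cam); h,w=depth.shape
    f=h/2/np.tan(np.radians(c["vfov"])/2)
    v,u=np.mgrid[:h,:w]
    P=np.stack([(u-c["cx"])/f*depth,(v-c["cy"])/f*depth,depth],-1)
    E=np.array(c["extrinsics"]); return P@E[:3,:3].T+E[:3,3]
E
cat > a.py <<'E'
from h import *
s=ctrl.read_state();print({k:np.round(s[k],3) for k in("clock","eef_pos","tool_rot","force","width")})
for cam in("top","side"):
    im,d=ctrl.get_image(cam);cv2.imwrite(f"pics/{cam}0.png",im[:,:,::-1]);W=world(cam,d)
    print(cam,np.round(ctrl.calibration(cam)["extrinsics"],2).tolist())
    for n in("cupboard","spoon","cooker","cooker_lid","jar","mug","ladle"):
        for t in ctrl.trace(cam,n)[:1]:
            p=W[t["pixels"]&(d>0)];print(n,round(t["confidence"],2),np.round(t["bbox"]),np.percentile(p,[3,50,97],axis=0).round().tolist() if len(p) else 0)
    hsv=cv2.cvtColor(im,cv2.COLOR_RGB2HSV)
    m=(hsv[...,0]>95)&(hsv[...,0]<130)&(hsv[...,1]>90)&(d>0)&(abs(W[...,2]-210)<12)
    n,l,st,c=cv2.connectedComponentsWithStats(m.astype(np.uint8))
    for i in range(1,n):
        if st[i,4]>40: print("tile",st[i],W[l==i].mean(0).round(1))
E
python3 a.py
```

```text
{'clock': np.float64(0.0), 'eef_pos': array([215.811, 612.51 , 255.384]), 'tool_rot': array([-3.14 ,  0.   ,  2.803]), 'force': array([-0.48 , -0.214, -0.71 ]), 'width': np.float64(85.559)}
top [[0.02, -0.99, 0.1, 388.57], [-1.0, -0.02, -0.01, 63.1], [0.01, -0.1, -1.0, 1533.94], [0.0, 0.0, 0.0, 1.0]]
cupboard 0.94 [231. 108. 341. 194.] [[553.0, -215.0, 18.0], [683.0, -53.0, 210.0], [782.0, 108.0, 216.0]]
spoon 0.92 [248. 122. 323. 136.] [[711.0, -155.0, 213.0], [732.0, 9.0, 219.0], [748.0, 66.0, 225.0]]
cooker 0.92 [ 80. 142. 152. 237.] [[425.0, 409.0, 2.0], [543.0, 535.0, 14.0], [645.0, 621.0, 151.0]]
cooker_lid 0.82 [304. 212. 363. 276.] [[265.0, -340.0, 5.0], [360.0, -241.0, 17.0], [456.0, -148.0, 41.0]]
jar 0.55 [348. 132. 384. 166.] [[661.0, -385.0, 0.0], [694.0, -335.0, 144.0], [740.0, -305.0, 166.0]]
mug 0.95 [142. 136. 177. 162.] [[657.0, 326.0, 1.0], [699.0, 375.0, 29.0], [735.0, 421.0, 88.0]]
ladle 0.77 [373. 181. 394. 268.] [[342.0, -461.0, 1.0], [542.0, -427.0, 14.0], [590.0, -386.0, 34.0]]
tile [ 240  149   91   27 1842] [621.5 -53.6 211.1]
side [[0.85, -0.4, 0.34, 95.28
[... 157 characters left out ...]
10.0, 199.0], [776.0, 102.0, 212.0]]
spoon 0.8 [298. 144. 355. 199.] [[709.0, -169.0, 212.0], [730.0, -27.0, 218.0], [745.0, 60.0, 222.0]]
cooker 0.97 [147.  92. 226. 155.] [[424.0, 407.0, 5.0], [538.0, 510.0, 87.0], [645.0, 624.0, 149.0]]
cooker_lid 0.61 [218. 278. 291. 350.] [[261.0, -344.0, 6.0], [352.0, -257.0, 16.0], [453.0, -155.0, 43.0]]
jar 0.64 [356. 244. 396. 294.] [[660.0, -394.0, 16.0], [679.0, -362.0, 132.0], [731.0, -320.0, 162.0]]
mug 0.62 [230. 121. 257. 153.] [[657.0, 324.0, 5.0], [693.0, 357.0, 52.0], [735.0, 430.0, 85.0]]
ladle 0.85 [266. 311. 365. 384.] [[314.0, -458.0, 0.0], [540.0, -427.0, 14.0], [591.0, -384.0, 33.0]]
tile [ 264  154   68   71 1544] [620.  -64.  209.8]
```

```bash
cat > b.py <<'E'
from h import *
for cam in("top","side"):
    im,d=ctrl.get_image(cam);W=world(cam,d)
    hsv=cv2.cvtColor(im,cv2.COLOR_RGB2HSV)
    m=(hsv[...,0]>95)&(hsv[...,0]<130)&(hsv[...,1]>90)&(d>0)&(abs(W[...,2]-210)<12)
    print(cam,cv2.minAreaRect(W[m][:,:2].astype(np.float32)))
    t=ctrl.trace(cam,"cupboard")[0]["pixels"]&(abs(W[...,2]-210)<5)
    print(cv2.minAreaRect(W[t][:,:2].astype(np.float32)))
a=cv2.imread("pics/top0.png")[90:290,60:410];b=cv2.imread("pics/side0.png")[80:300,130:410]
cv2.imwrite("pics/t1.png",cv2.resize(a,None,fx=2.25,fy=2.25,interpolation=cv2.INTER_CUBIC))
cv2.imwrite("pics/s1.png",cv2.resize(b,None,fx=2.6,fy=2.6,interpolation=cv2.INTER_CUBIC))
E
python3 b.py
```

```text
top ((622.1280517578125, -54.14178466796875), (288.1554870605469, 69.77845764160156), 86.7044906616211)
((669.8997802734375, -54.86004638671875), (340.4936828613281, 236.52378845214844), 87.1575927734375)
side ((620.9065551757812, -54.52946472167969), (282.12530517578125, 67.93203735351562), 87.1625747680664)
((669.2974243164062, -54.89018249511719), (344.3869323730469, 238.432861328125), 86.83220672607422)
```

View pics/t1.png

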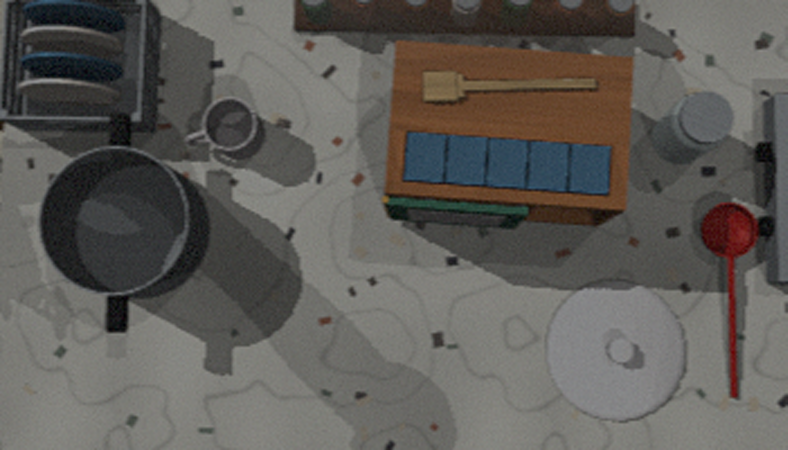

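View pics/s1.png

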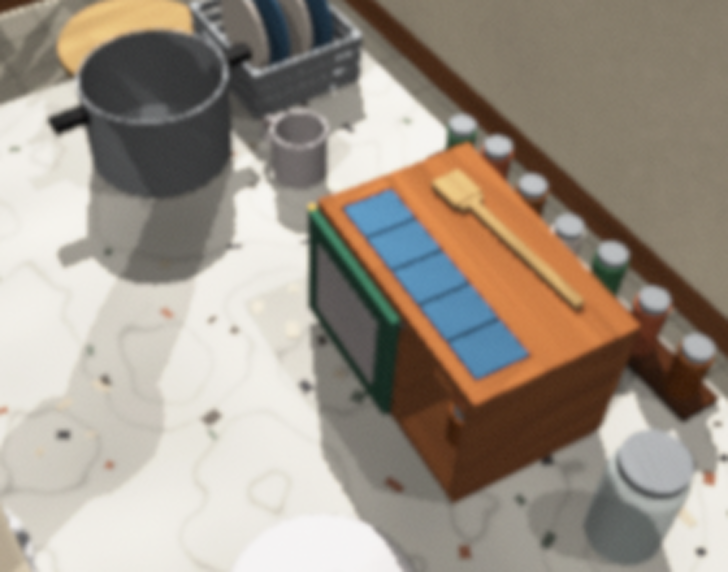

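Tiles (421–610, 130–195 in the top crop) and the green door (388–525, ~210) show clearly. The row centre is near (621.5, −54.3) and the yaw is −3.1°. The space in front of the door is free. Moving over the first (+y) tile.

Request:
{"method": "play_rows", "body": {"targets": [[1, -57.1, -38.3, -1, -16.3], [1, -57.1, -38.3, -1, -16.3], [1, -57.1, -38.3, -1, -16.3], [1, -57.1, -38.3, -1, -16.3], [1, -57.1, -38.3, -1, -16.3], [1, -57.1, -38.3, -1, -16.3], [1, -57.1, -38.3, -1, -16.3], [1, -57.1, -38.3, -1, -16.3], [1, -57.1, -38.3, -1, -16.3], [1, -57.1, -38.3, -1, -16.3]]}}

```text
clock: 2.0
eef_pos: [516.1, 210.7, 263.9]
tool_rot: [3.141, 0.001, 3.087]
force: [0.7, 0.3, 0.1]
width: 0.0
gripper_force: 0.0
```

```bash
cat >> h.py <<'E'
C=np.array([621.5,-54.3]);A=-0.054
ox=np.array([np.cos(A),np.sin(A)]);oy=np.array([-np.sin(A),np.cos(A)])
def to(x,y,z):
    s=ctrl.read_state();r=R.from_euler('xyz',s["tool_rot"])
    print("t",round(float(s["clock"]),2),"pos",np.round(s["eef_pos"],1),"yaw",np.round(s["tool_rot"],3),"F",np.round(s["force"],2),"shift cm",np.round(r.inv().apply(np.array([x,y,z])-s["eef_pos"])/10,2))
def tile(o,z): to(*(C+o*oy),z)
E
python3 -c "
from h import *
print(ctrl.finger_overhang);tile(116,250)"
```

```text
25.0
t 2.0 pos [516.1 210.7 263.9] yaw [3.141e+00 1.000e-03 3.087e+00] F [0.75 0.28 0.08] shift cm [-11.96 -14.29   1.39]
```

Request:
{"method": "play_rows", "body": {"targets": [[1, -12, -14.3, 0, 0], [1, -12, -14.3, 0, 0], [1, -12, -14.3, 0, 0], [1, -12, -14.3, 0, 0], [1, -12, -14.3, 0, 0], [1, -12, -14.3, 1.5, 0], [1, -12, -14.3, 2.2, 0], [1, -12, -14.3, 2.2, 0], [1, -12, -14.3, 2.2, 0]]}}

```text
clock: 2.9
eef_pos: [626.9, 63.8, 241.7]
tool_rot: [3.141, -0.0, 3.088]
force: [0.1, -0.3, 0.3]
width: -0.2
gripper_force: 0.0
```

```bash
python3 -c "
from h import *
tile(116,235)"
```

```text
t 2.9 pos [626.9  63.8 241.7] yaw [ 3.141 -0.     3.088] F [ 0.09 -0.31  0.27] shift cm [-0.1  -0.22  0.67]
```

Request:
{"method": "play_rows", "body": {"targets": [[1, -0.1, -0.2, 0.3, 0], [1, -0.1, -0.2, 0.6, 0], [1, -0.1, -0.2, 0.8, 0], [1, -0.1, -0.2, 0.9, 0], [1, -0.1, -0.2, 1.0, 0], [1, -0.1, -0.2, 1.0, 0]]}}

```text
clock: 3.5
eef_pos: [628.2, 60.9, 235.1]
tool_rot: [3.141, 0.002, 3.087]
force: [-5.7, -0.7, 18.7]
width: -0.3
gripper_force: 9.4
```

Request:
{"method": "play_rows", "body": {"targets": [[1, 0, 0, -1.0, 0], [1, 0, -3, -1.5, 0], [1, 0, -5.8, -1.5, 0], [1, 0, -5.8, -1.0, 0], [1, 0, -5.8, -0.6, 0], [1, 0, -5.8, -0.3, 0], [1, 0, -5.8, 0, 0], [1, 0, -5.8, 0, 0]]}}

```text
clock: 4.3
eef_pos: [624.7, 4.1, 235.1]
tool_rot: [3.141, 0.001, 3.089]
force: [-8.4, -1.1, 22.0]
width: 0.2
gripper_force: 11.2
```

Solid too. Next tile.

Request:
{"method": "play_rows", "body": {"targets": [[1, 0, 0, -1.0, 0], [1, 0, -3, -1.5, 0], [1, 0, -5.8, -1.5, 0], [1, 0, -5.8, -1.0, 0], [1, 0, -5.8, -0.6, 0], [1, 0, -5.8, -0.3, 0], [1, 0, -5.8, 0, 0], [1, 0, -5.8, 0, 0]]}}

```text
clock: 5.1
eef_pos: [621.7, -52.9, 231.2]
tool_rot: [3.14, -0.001, 3.089]
force: [-0.5, 1.1, 1.2]
width: 0.2
gripper_force: 0.8
```

The centre tile gives: the TCP sank below 235 with only about 1 N. Pressing it down.

Request:
{"method": "play_rows", "body": {"targets": [[1, 0, -0.1, 0.2, 0], [1, 0, -0.1, 0.4, 0], [1, 0, -0.1, 0.6, 0], [1, 0, -0.1, 0.65, 0], [1, 0, -0.1, 0.65, 0], [1, 0, -0.1, 0.65, 0], [1, 0, -0.1, 0.65, 0]]}}

```text
clock: 5.8
eef_pos: [621.9, -55.7, 225.3]
tool_rot: [3.141, 0.001, 3.087]
force: [1.8, 2.3, 3.5]
width: 0.1
gripper_force: 1.8
```

```bash
cat > c.py <<'E'
from h import *
import sys
k=sys.argv[1]
to(480,-30,250)
for cam in("top","side"):
    im,d=ctrl.get_image(cam);W=world(cam,d)
    hsv=cv2.cvtColor(im,cv2.COLOR_RGB2HSV)
    m=(hsv[...,0]>60)&(hsv[...,0]<90)&(hsv[...,1]>110)&(abs(W[...,2]-200)<10)&(W[...,0]<620)&(W[...,0]>330)&(abs(W[...,1]-40)<170)
    p=W[m][:,:2].astype(np.float32);print(cam,len(p))
    if len(p)>5:
        r=cv2.minAreaRect(p);print(r,cv2.boxPoints(r).round().tolist())
        v=cv2.fitLine(p,cv2.DIST_HUBER,0,.01,.01).ravel();dd=v[:2]*(-1 if v[0]>0 else 1)
        print("theta",np.arctan2(dd@-ox,dd@-oy))
    cv2.imwrite(f"pics/{cam}{k}.png",cv2.resize(im[90:290,130:410,::-1],None,fx=2.4,fy=2.4))
E
python3 c.py 2
```

```text
t 5.8 pos [621.9 -55.7 225.3] yaw [3.141e+00 1.000e-03 3.087e+00] F [1.77 2.27 3.5 ] shift cm [14.31  1.8  -2.48]
top 64
((487.2406005859375, 53.144432067871094), (191.48104858398438, 10.066671371459961), 40.22875213623047) [[411.0, -5.0], [417.0, -13.0], [564.0, 111.0], [557.0, 119.0]]
theta 0.7965556168355135
side 106
((485.75799560546875, 45.161800384521484), (181.7541961669922, 5.193604469299316), 39.816898345947266) [[414.0, -11.0], [418.0, -15.0], [557.0, 101.0], [554.0, 105.0]]
theta 0.8127820755933756
```

View pics/top2.png

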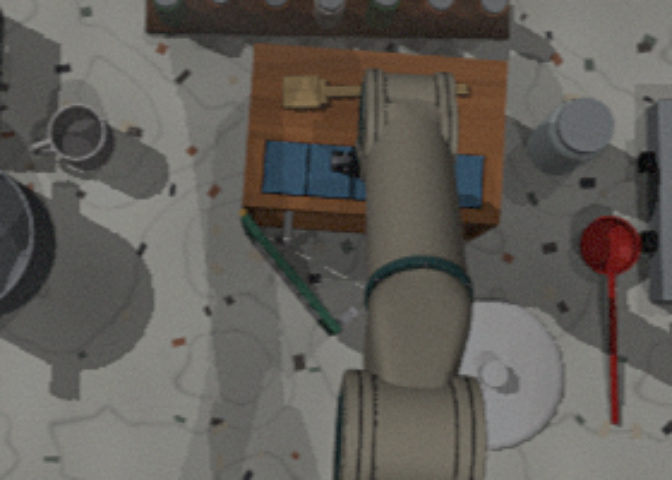

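Pressing worked: the door stands ajar at about 0.8 rad, from (245,215) at the hinge to (337,328) at the free edge. Lifting off and lowering behind the door.

Request:
{"method": "play_rows", "body": {"targets": [[1, 0, 0, -1.5, 0], [1, 0, 0, -3, 0], [1, 5, 1.5, -3, 0], [1, 9, 2.8, -3, 0], [1, 13.2, 4.1, -3, 0], [1, 13.2, 4.1, -3, 0], [1, 13.2, 4.1, 0, 0], [1, 13.2, 4.1, 2, 0], [1, 13.2, 4.1, 3.5, 0], [1, 13.2, 4.1, 3.5, 0]]}}

```text
clock: 6.9
eef_pos: [490.3, -8.9, 188.0]
tool_rot: [-3.14, -0.005, 3.087]
force: [-0.2, 0.0, 0.3]
width: -0.2
gripper_force: 0.0
```

```bash
cat > d.py <<'E'
from h import *
H=np.array([567,120.])
for th in (.8,1.0,1.2,1.35,1.5,1.6):
    d=-np.cos(th)*oy-np.sin(th)*ox;n=np.cos(th)*ox-np.sin(th)*oy
    p=H+140*d+20*n;print(th,p.round());to(*p,190)
E
python3 d.py;python3 c.py 3
```

```text
0.8 [475.  13.]
t 6.9 pos [490.3  -8.9 188. ] yaw [-3.14  -0.005  3.087] F [-0.22  0.03  0.26] shift cm [ 1.69  2.09 -0.2 ]
1.0 [455.  33.]
t 6.9 pos [490.3  -8.9 188. ] yaw [-3.14  -0.005  3.087] F [-0.22  0.03  0.26] shift cm [ 3.74  4.03 -0.19]
1.2 [440.  57.]
t 6.9 pos [490.3  -8.9 188. ] yaw [-3.14  -0.005  3.087] F [-0.22  0.03  0.26] shift cm [ 5.37  6.34 -0.19]
1.35 [432.  77.]
t 6.9 pos [490.3  -8.9 188. ] yaw [-3.14  -0.005  3.087] F [-0.22  0.03  0.26] shift cm [ 6.27  8.26 -0.18]
1.5 [427.  98.]
t 6.9 pos [490.3  -8.9 188. ] yaw [-3.14  -0.005  3.087] F [-0.22  0.03  0.26] shift cm [ 6.87 10.29 -0.18]
1.6 [426. 112.]
t 6.9 pos [490.3  -8.9 188. ] yaw [-3.14  -0.005  3.087] F [-0.22  0.03  0.26] shift cm [ 7.1  11.68 -0.18]
t 6.9 pos [490.3  -8.9 188. ] yaw [-3.14  -0.005  3.087] F [-0.22  0.03  0.26] shift cm [ 0.95 -2.18 -6.2 ]
top 37
((506.99322509765625, 70.14066314697266), (137.7875213623047, 9.908830642700195), 39.986141204833984) [[451.0, 30.0], [457.0, 22.0], [563.0, 111.0], [557.0, 118.0]]
theta 0.8268436576770164
side 58
((451.4505615234375, 16.714418411254883), (93.5463638305664, 5.3388566970825195), 40.26374435424805) [[414.0, -11.0], [417.0, -16.0], [489.0, 45.0], [485.0, 49.0]]
theta 0.8145381212475957
```

Request:
{"method": "play_rows", "body": {"targets": [[1, 0.8, 1.0, 0, 0], [1, 1.7, 2.1, 0, 0], [1, 2.2, 2.5, 0, 0], [1, 2.7, 3.0, 0, 0], [1, 3.2, 3.5, 0, 0], [1, 3.7, 4.0, 0, 0], [1, 4.1, 4.6, 0, 0], [1, 4.5, 5.2, 0, 0], [1, 4.9, 5.8, 0, 0], [1, 5.3, 6.3, 0, 0]]}}

```text
clock: 8.0
eef_pos: [442.4, 58.8, 190.1]
tool_rot: [3.141, 0.0, 3.088]
force: [0.8, -0.1, 1.3]
width: 0.4
gripper_force: 0.6
```

```bash
python3 c.py 4;python3 d.py|tail -6
```

```text
t 8.0 pos [442.4  58.8 190.1] yaw [3.141 0.    3.088] F [ 0.77 -0.11  1.29] shift cm [-4.23 -8.66 -5.99]
top 15
((531.884765625, 108.57362365722656), (54.96369934082031, 4.6204328536987305), 15.108908653259277) [[505.0, 104.0], [506.0, 99.0], [559.0, 114.0], [558.0, 118.0]]
theta 1.2184332374753177
side 86
((466.2852478027344, 88.28759002685547), (183.099365234375, 9.158170700073242), 15.983860969543457) [[377.0, 67.0], [380.0, 59.0], [556.0, 109.0], [553.0, 118.0]]
theta 1.2346481147993402
1.35 [432.  77.]
t 8.1 pos [441.7  59.1 190. ] yaw [ 3.141e+00 -1.000e-03  3.089e+00] F [-0.01 -1.17 -0.09] shift cm [ 1.03  1.75 -0.  ]
1.5 [427.  98.]
t 8.1 pos [441.7  59.1 190. ] yaw [ 3.141e+00 -1.000e-03  3.089e+00] F [-0.01 -1.17 -0.09] shift cm [ 1.63  3.78 -0.  ]
1.6 [426. 112.]
t 8.1 pos [441.7  59.1 190. ] yaw [ 3.141e+00 -1.000e-03  3.089e+00] F [-0.01 -1.17 -0.09] shift cm [ 1.86  5.17 -0.  ]
```

View pics/side4.png

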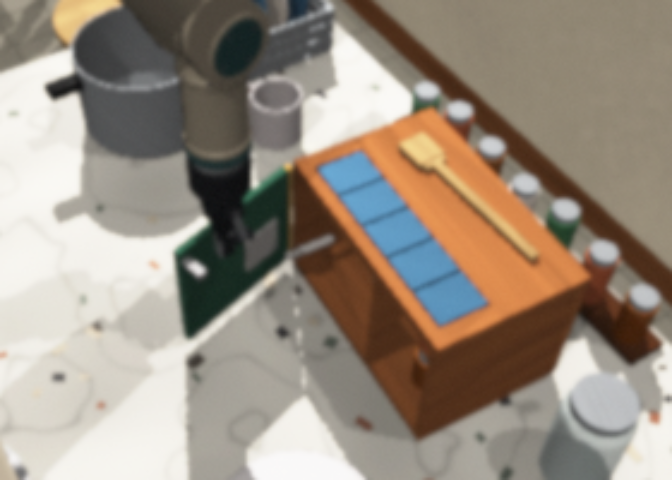

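The door (178–290, 170–335) follows the finger and is now at about 1.23 rad. Pushing on to a right angle.

Request:
{"method": "play_rows", "body": {"targets": [[1, 0.4, 0.6, 0, 0], [1, 0.7, 1.2, 0, 0], [1, 1.0, 1.8, 0, 0], [1, 1.2, 2.4, 0, 0], [1, 1.4, 3.0, 0, 0], [1, 1.6, 3.5, 0, 0], [1, 1.65, 3.9, 0, 0], [1, 1.7, 4.2, 0, 0], [1, 1.7, 4.35, 0, 0], [1, 1.7, 4.35, 0, 0]]}}

```text
clock: 9.1
eef_pos: [427.7, 102.6, 190.0]
tool_rot: [-3.142, -0.001, 3.088]
force: [-0.0, -0.5, 0.1]
width: 0.2
gripper_force: 0.3
```

```bash
python3 c.py 5
```

```text
t 9.1 pos [427.7 102.6 190. ] yaw [-3.142e+00 -1.000e-03  3.088e+00] F [-0.03 -0.46  0.14] shift cm [ -5.93 -12.96  -6.  ]
top 20
((526.4442138671875, 120.21126556396484), (7.676474094390869, 61.31230163574219), 88.37490844726562) [[496.0, 117.0], [557.0, 116.0], [557.0, 123.0], [496.0, 125.0]]
theta 1.5228947416565886
side 96
((465.8683776855469, 118.60472106933594), (7.448882102966309, 184.98162841796875), 87.8484878540039) [[373.0, 118.0], [558.0, 111.0], [558.0, 119.0], [374.0, 126.0]]
theta 1.55251274625059
```

Request:
{"method": "play_rows", "body": {"targets": [[1, 0, -1.5, 0, 0], [1, 0, -3, 0, 0], [1, 0, -5, 0, 0], [1, 0, -6, 0, 0], [1, 0, -6, -4, 0], [1, 0, -6, -8, 0], [1, 0, -10, -11, 0], [1, 0, -14, -11, 0], [1, 0, -14, -11, 0], [1, 0, -14, -11, 0]]}}

```text
clock: 10.2
eef_pos: [419.9, -37.8, 300.0]
tool_rot: [3.141, -0.0, 3.085]
force: [-0.6, 0.1, -0.1]
width: -0.3
gripper_force: 0.0
```

```bash
python3 c.py 6
```

```text
t 10.2 pos [419.9 -37.8 300. ] yaw [ 3.141 -0.     3.085] F [-0.58  0.1  -0.15] shift cm [-5.95  1.12  5.  ]
top 56
((465.28607177734375, 121.9223403930664), (7.469350337982178, 189.18736267089844), 88.36808776855469) [[371.0, 121.0], [560.0, 115.0], [560.0, 123.0], [371.0, 128.0]]
theta 1.537869046684069
side 78
((461.79852294921875, 117.30171203613281), (9.031795501708984, 182.90603637695312), 87.3228530883789) [[370.0, 117.0], [553.0, 109.0], [553.0, 118.0], [371.0, 126.0]]
theta 1.5431266227791727
```

View pics/side6.png

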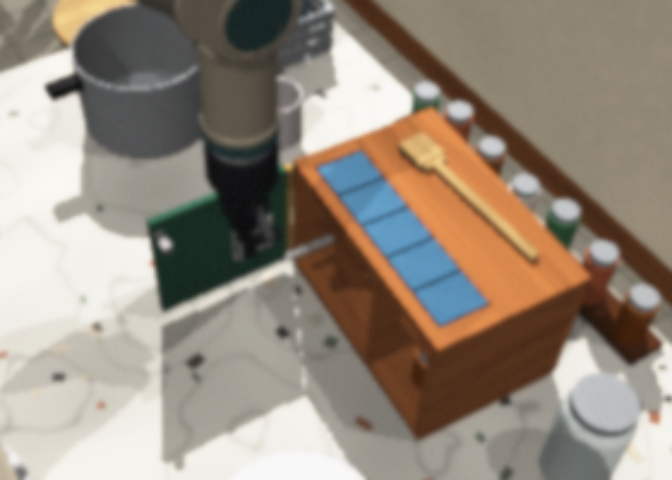

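The door (150–290, 185–305) stands at about 1.54 rad. The gripper is clear of it and the spoon hasn't moved. Handing in.

```bash
python3 -c "
from h import *
print(ctrl.finish_job())"
```

```text
the job is handed in; nothing more can be done
None
```

The centre tile was the release: I pressed it, the cupboard door sprang ajar, and I pushed it open from behind to about 88° before handing in at about 10 s, with the arm clear and nothing gripped.

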